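# Push the stuck transit plug out of a monitor-arm sleeve

### The job

The orange transit plug is stuck in the bore of the monitor-arm sleeve that sits in the grey stand: take the red-handled push-rod from its wooden holder and push the plug down through the bore so that it drops into the tray below, then stand the rod fully back in its holder and let go. Be gentle: the sleeve rests in a soft grommet that tears if it is pressed down more than 5 mm (about 20 N), so feel for the bore, and leave everything else on the desk where it is.

Things in the scene. Friction and masses are not known exactly. Their poses are not given: they have to be found in the camera images.
- stand: grey bridge stand fixed to the desk: a low catch tray (120 mm along its x, 116 along its y, walls 22 high) with two posts (outer faces at y = +-68 mm) carrying a plate (top 98 mm up) across it. Origin: centre of its underside, on the desk; x runs across the plate, y from post to post, z up
- clamp (a point): middle of the stand's clamp, 110 mm above the desk, level with the sleeve's flat upper face. The sleeve does NOT sit exactly here: its bore's upright axis is always 2.5 to 6.5 mm away from here, in any direction. That offset is not measured: see it, or feel for it with the rod
- sleeve (a joint): aluminium sleeve, 50 to 110 mm above the desk, 24 mm outside, flat flange 50 mm across on top, upright bore 15.8 mm. It cannot shift sideways; its flange rests on a soft black grommet. Value: how far it is pressed down, m, 0 untouched, growing downward, 1 mm per 4 N (pushing the plug counts too). Over 5 mm (20 N) tears the grommet
- outlet (a point): 50 mm above the desk under the clamp's middle, level with the sleeve's lower end. The stuck orange plug, a 30 g cylinder 14.6 mm across and 18 long, is upright in the bore, its top 18 to 28 mm below the sleeve's upper face. Sprung pads on the bore's wall, 6 to 50 mm above this level, hold it by friction; it slides at 6 to 15 N until it has left the lower end and drops into the tray
- pan (a joint): white floor of the catch tray, 8 mm above the desk, a light sprung pan that sinks under the plug's weight, m: 0 empty, about 4 mm with the plug lying in it
- rod_grip (a point): centre of the push-rod's red square handle (24 x 24 mm, 56 tall), 28 mm above the handle's lower face and 108 mm above the rod's tip; z along the rod, upward; x, y square to the handle's faces. At the start the rod stands in the holder, the handle's lower face on the holder's top. 110 to 185 g
- rod_tip (a point): centre of the tip of the push-rod's round steel shaft, which runs 80 mm down from the handle on its axis, 14 mm across, the tip bevelled to 12.2 mm across over the last 1.5 mm
- holder_mouth (a point): centre of the mouth of the hole, 18 mm across and 86 deep, in the top of the wooden holder (block 70 x 70 x 90 mm, fixed to the desk); 90 mm above the desk
- cup: red plastic drinking cup, 80 mm across, 105 tall; a bystander; origin at the centre of its underside
- spare_sleeve: second aluminium sleeve like the one being cleared, standing flange down, 50 mm across, 60 tall; a bystander; origin at the centre of its underside
- screwdriver: screwdriver lying flat; a bystander; origin at the centre of its underside
- mouse: black computer mouse, 60 mm across, 34 high; a bystander; origin at the centre of its underside
- carton: cardboard carton, 160 x 180 x 120 mm; a bystander; origin at the centre of its underside
- mini_pc: black mini computer, 150 x 150 x 45 mm; a bystander; origin at the centre of its underside
- tape_roll: roll of amber tape lying flat, 90 mm across, 24 high; a bystander; origin at the centre of its underside
There are look-alikes about, which are no part of the job. Leave any turquoise look-alike of the part that bears rod_grip alone.

How it is judged (in metres and radians):
On the way, in this order (a step that is already met when the one before it is completed fails the run):
1. the rod is lifted out of its holder (height (world z) of rod_tip above 0.092 m), for 0.1 s.
2. the rod's tip is inside the sleeve's bore (horizontal distance between rod_tip and clamp below 0.012 m and height (world z) of rod_tip between 0.03 and 0.098 m), for 0.1 s.
3. the plug has dropped into the tray (value of joint pan above 0.0015 m), for 0.2 s.
At the end, for the whole second after the job is handed in: The plug lies in the stand's catch tray (its pan weighed down by more than 1.5 mm), and the rod stands in the holder's hole, upright within 0.06 rad, its handle down on the holder's top within 3 mm, released (value of joint pan above 0.0015 m and horizontal distance between each of rod_tip, rod_grip and holder_mouth below 0.006 m and height (world z) of rod_grip below 0.121 m and angle between rod_grip's own z axis and vertical below 0.06 rad); the robot touches nothing.
It fails at once if the sleeve is pressed more than 5 mm into its grommet (20 N) (value of joint sleeve above 0.005 m).
It fails at once if a bystander (cup, spare sleeve, screwdriver, mouse, carton, mini computer, tape roll) is moved more than 20 mm (distance of any of cup, spare_sleeve, screwdriver, mouse, carton, mini_pc, tape_roll from where it was at the start of the episode above 0.02 m).
It also fails if it takes over 70 s, if anything falls off the work surface, if the arm or the gripper's body presses on something with over 40 N, if the wrist force passes 120 N, or if a joint passes its speed limit or range.

### The arm

A 6-joint arm with a two-finger parallel gripper is mounted at the origin on the work surface. World frame = base frame: x ahead of the robot, y to its left, z up, the work surface at z = 0. Lengths are in mm, angles in rad, forces in N, time in s.
With the tool pointing down it reaches from about 400 to 925 mm from the base axis. Payload 12.5 kg.
Tool frame: the origin (TCP) lies on the mounting face of the last link; the fingertips stand 190 mm ahead of it and the grasp point (between the pads) lies 171 mm ahead of it; z points along the fingers, y is the line along which they close (so a half turn about z gives the same grasp; the last joint's range is limited). The gripper opens to 95 mm and grips with 3 to 60 N. Pads are 20 mm wide; open, the fingers measure 119 mm over their backs; the gripper's body (75 mm by 180 mm) begins 59 mm behind the grasp point.
Start: joints at [-1.38, 0.491, 1.559, -0, 1.092, -0.106], TCP at [182.808, -597.667, 404.761] pointing down, gripper open.
Joint ranges: [-3.1, 3.1], [-0.84, 2.19], [0.05, 2.79], [-1.13, 4.28], [0.06, 2.93], [-2.69, 2.69]. Speed limits (rad/s): [2.22, 2.22, 2.79, 3.14, 3.14, 3.14].

### API

Orientations are given as [roll, pitch, yaw] about the fixed x, y, z axes, in that order (R = Rz(yaw) Ry(pitch) Rx(roll)).
In Python, from cell import env gives the robot as it stands.
- The arm moves only by the tool carry_out, never from a script. Its argument "series" is a list of rows, each a list of 5 numbers: the shift along the tool's x, y, z in m, then the turn about the tool's z in degrees, then the opening, from 0 (shut) to 1 (fully open). A call has 1 to 20 rows; each row is the pose to reach, as a shift and turn from the pose commanded when the call began, along the tool's axes at that moment; what a row does not reach only later rows make up. A row lasts 1/8 s, in which the tool goes at most 62.5 mm and 10.7 degrees, less where a joint would pass 70% of its speed; a pose out of reach is approached as far as the arm can. A call with a gripper value outside its range is refused whole. The fingers move at their own pace and stop on an object; the grip force is fixed at half the most. Time passes only in rows, so rows that repeat a pose let the fingers close. It gives the time, the measured TCP pose, the force, the opening and the grip force at its end, in the units of the state.
- env.state(): the state, without advancing time (a new reading comes with each control period).
- env.read_camera(name): name is "scene" or "top"; returns (picture, depth): 420x560x3 uint8, red, green, blue; 420x560 float32, mm along the optical axis (not along the pixel's ray), 0 where there is no reading.
- env.get_calibration(name): a dict with "intrinsics" (3x3 intrinsics, pixels), "D" ([k1, k2, p1, p2, k3] as OpenCV has them; the pictures are not rectified), "cam_to_world" (4x4, takes a point from camera to world coordinates). Camera axes: x right, y up, looking along -z (the intrinsics and any distortion apply to the point x, -y, -z); pixel columns grow to the right and rows downward; lengths in mm; the calibration is good to about 2 mm. A picture is of the moment at which its call begins. get_calibration takes no time and is no camera call.
- env.job_done(): hands the job in; it is judged then, once.
The state is a dict: "t": time; "joints": joint angles; "qvel": joint speeds; "tau": joint torques, N m; "eef_pos": TCP position; "tcp_rot": TCP orientation; "ft_force": force on the tool from outside, world axes, zero at the start; "moment": the same for the moment, N m; "opening": opening from 0.0 (shut) to 1.0 (fully open); "grip_force": force on a finger pad.
Only numpy, scipy, OpenCV 4.12 (cv2) and the standard library are available. Lean on these libraries where they do the work, as an engineer would, in place of code of your own. Each camera call takes 0.05 s, during which the arm holds its last target. There are 200 camera calls.

## Working session

There is one attempt and no reset: what is moved stays moved. The work goes in short steps, Python scripts to look and compute and a tool call to move; the robot and the scene stay as the last step left them, time stands still between calls to the robot, and variables do not carry over. Pictures are saved under pics/ and viewed, at most 10 in all, crops included, and the job is handed in when it is done.

Besides the shell and the picture viewer there is one more tool, called after "Call:" as a command line: name --pt "numbers of a row" for each row, then --argument value for the rest. carry_out: Moves the arm, as the interface text tells. Its arguments: {"type":"object","properties":{"series":{"type":"array","items":{"type":"array","items":{"type":"number"}}}},"required":["series"]}

```bash
mkdir -p pics; cat > h.py <<'E'
import numpy as np, cv2
from cell import env
def cal(n):
    c=env.get_calibration(n); return np.array(c["intrinsics"],float),np.array(c["D"],float),np.array(c["cam_to_world"],float)
def ray(n,uv):
    K,D,T=cal(n); p=cv2.undistortPoints(np.array(uv,float).reshape(-1,1,2),K,D)[:,0]
    d=np.c_[p[:,0],-p[:,1],-np.ones(len(p))]@T[:3,:3].T
    return T[:3,3],d
def onz(n,uv,z):
    o,d=ray(n,uv); return o+d*((z-o[2])/d[:,2])[:,None]
def proj(n,P):
    K,D,T=cal(n); q=(np.array(P,float).reshape(-1,3)-T[:3,3])@T[:3,:3]; q=q*[1,-1,-1]
    return cv2.projectPoints(q,np.zeros(3),np.zeros(3),K,D)[0][:,0]
def shot(n,f=None):
    im,d=env.read_camera(n)
    if f: cv2.imwrite(f'pics/{f}.png',im[...,::-1])
    return im,d
E
python3 - <<'E'
from h import *
for n in("scene","top"):
    im,d=shot(n,n+'0'); np.savez(f'{n}0.npz',im=im,d=d); print(n,cal(n)[2].round(2).tolist(),cal(n)[0].tolist())
s=env.state();print(s)
E
```

```text
scene [[0.46, -0.47, 0.75, 1396.71], [0.89, 0.23, -0.4, -451.77], [0.02, 0.85, 0.52, 682.95], [0.0, 0.0, 0.0, 1.0]] [[418.56438590679056, 0.0, 278.2115679458693], [0.0, 418.56438590679056, 213.37387685236888], [0.0, 0.0, 1.0]]
top [[0.0, 1.0, -0.09, 466.94], [-1.0, 0.0, 0.01, -15.27], [0.01, 0.09, 1.0, 1084.2], [0.0, 0.0, 0.0, 1.0]] [[382.0109192658433, 0.0, 281.6390149882015], [0.0, 382.0109192658433, 208.98448913318242], [0.0, 0.0, 1.0]]
{'t': 0.1, 'joints': array([-1.37957623e+00,  4.91487447e-01,  1.55940581e+00, -8.54644182e-06,
        1.09165520e+00, -1.05622549e-01]), 'qvel': array([-1.13507286e-03, -2.33395410e-03, -1.47096959e-06, -4.09131582e-05,
        2.50191758e-03,  1.48370017e-03]), 'tau': array([ 1.92971187e-03, -6.13621545e+01, -2.58606184e+01,  6.93400903e-02,
        4.70104243e-02, -5.90154127e-05]), 'eef_pos': array([ 182.81575813, -597.63268095,  404.22148098]), 'tcp_rot': array([-3.14064138e+00, -9.32280347e-05,  2.96846543e-01]), 'ft_force': array([-0.37369608, -0.61151257, -0.05613342]), 'moment': array([-0.0425745 ,  0.01133172,  0.06857744]), 'grip_force': 0.0, 'opening': 0.9990882343106424}
```

View pics/scene0.png

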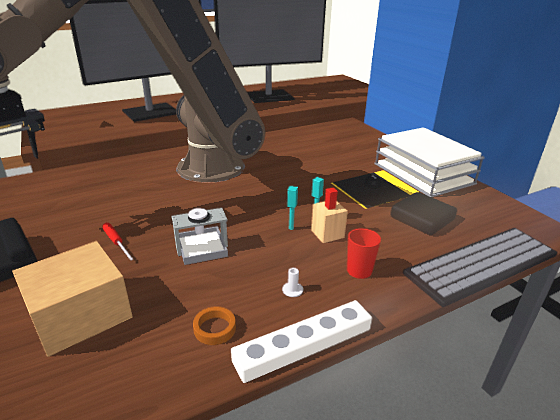

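View pics/top0.png

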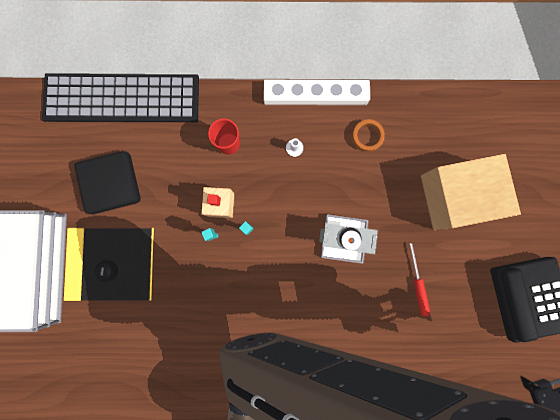

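The scene shows the red handle in the wooden holder at scene (331,198) and top (213,200). The stand is at scene (201,235) and top (350,240), with two turquoise look-alikes at top (209,234) and (246,228).

Things that could be taken for the rod handle, in the top view:
- the red handle in the wooden block (213,200), which matches the description and is my choice
- turquoise rods (209,234) and (246,228)
- red cup (224,135)
- red screwdriver (422,300)

I'll check the choice in a close crop.

```bash
python3 - <<'E'
from h import *
a=np.load('top0.npz')['im'];b=np.load('scene0.npz')['im']
f=lambda im,x,y,w=70:cv2.resize(im[y:y+w,x:x+w],(390,390),interpolation=cv2.INTER_CUBIC)
o=np.vstack([np.hstack([f(a,180,180),f(a,315,205)]),np.hstack([f(b,285,170,80),f(b,165,195)])])
cv2.imwrite('pics/crop.png',cv2.resize(o,(600,600))[...,::-1])
d=np.load('top0.npz')['d']
h=cv2.cvtColor(a,cv2.COLOR_RGB2HSV)
red=((h[...,0]<6)|(h[...,0]>174))&(h[...,1]>180)&(h[...,2]>60)
ys,xs=np.where(red[185:215,195:230]);ys+=185;xs+=195
print(len(xs),xs.min(),xs.max(),ys.min(),ys.max())
for y in range(192,210): print(y,[(x,int(h[y,x,2])) for x in range(203,224) if red[y,x]])
print(d[196:206,205:220].astype(int))
E
```

```text
118 208 220 194 205
192 []
193 []
194 [(208, 220)]
195 [(208, 249), (209, 244), (210, 242), (211, 242), (212, 242), (213, 241), (214, 238), (215, 242), (216, 237)]
196 [(208, 250), (209, 243), (210, 240), (211, 241), (212, 241), (213, 242), (214, 242), (215, 242), (216, 245), (217, 221), (218, 214)]
197 [(208, 253), (209, 242), (210, 241), (211, 241), (212, 241), (213, 242), (214, 242), (215, 244), (216, 248), (217, 212), (218, 209), (219, 219)]
198 [(208, 255), (209, 244), (210, 241), (211, 241), (212, 242), (213, 242), (214, 242), (215, 244), (216, 250), (217, 209), (218, 211), (219, 210), (220, 229)]
199 [(208, 254), (209, 244), (210, 241), (211, 241), (212, 242), (213, 242), (214, 243), (215, 244), (216, 255), (217, 204), (218, 210), (219, 209), (220, 227)]
200 [(208, 246), (209, 244), (210, 241), (211, 242), (212, 242), (213, 243), (214, 243), (215, 243), (216, 255), (217, 215), (218, 213), (219, 209)]
201 [(208, 246), (209, 245), (210, 243), (211, 244), (212, 243), (213, 243), (214, 244), (215, 244), (216, 255), (217, 221), (218, 212), (219, 208)]
202 [(208, 249), (209, 247), (
[... 538 characters left out ...]
2  942  940  941  940  943  942  941  939  951  959
   976]
 [1000  999  939  942  941  942  940  944  940  943  942  943  946  962
   979]
 [ 999  994  942  942  942  942  941  941  942  943  942  945  949  963
   979]
 [ 996  998  941  940  941  941  939  945  942  941  943  942  954  967
   979]
 [ 995  999  940  939  941  941  940  941  937  941  942  940  950  968
   979]
 [ 995  996  943  940  939  944  942  939  942  939  941  941  953  970
   987]
 [ 996  998  997  996  950  949  945  942  941  943  943  943  956  970
   984]
 [ 999  997  998  998  994  977  977  973  972  969  967  965  964  971
   987]
 [ 995  995  995 1001  993  997  995  998  999  999  996  989  987  989
   990]]
```

View pics/crop.png

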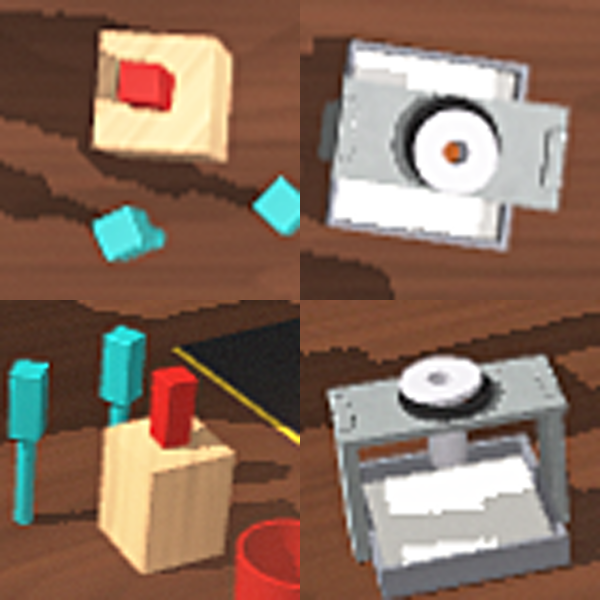

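The crop confirms it: the red square handle stands in the wooden block, and the turquoise rods stand free beside it. The white flange, with orange visible in its bore, is at top (350,240).

```bash
cat >> h.py <<'E'
S=8
def up(im,x,y,w,h): return cv2.resize(im[y:y+h,x:x+w],(w*S,h*S),interpolation=cv2.INTER_CUBIC)
def back(c,x,y): return np.asarray(c,float).reshape(-1,2)/S-0.5+0.5/S+[x,y]
def blob(mask,near=None):
    cs=cv2.findContours(mask.astype(np.uint8),cv2.RETR_EXTERNAL,cv2.CHAIN_APPROX_NONE)[0]
    return max(cs,key=cv2.contourArea)
E
python3 - <<'E'
from h import *
A={n:np.load(n+'0.npz')['im'] for n in('top','scene')}
# flange
for n,(x,y,w,h) in {'top':(335,225,32,32),'scene':(184,204,32,22)}.items():
    g=up(A[n],x,y,w,h).min(2)
    for th in (190,215,235):
        c=blob(g>th); c2=cv2.convexHull(c); e=cv2.fitEllipse(c2)
        p=back(e[0],x,y); print(n,'flange',th,p.round(2),np.array(e[1])/S,onz(n,p,110).round(1))
    im=up(A[n],x,y,w,h).astype(int)
# handle top face
def faces(n,x,y,w,h):
    im=up(A[n],x,y,w,h); hs=cv2.cvtColor(im,cv2.COLOR_RGB2HSV)
    red=((hs[...,0]<8)|(hs[...,0]>172))&(hs[...,1]>150)
    return im,red
im,red=faces('top',198,185,30,28)
for th in(200,228,235):
    c=blob(red&(im[...,0]>th)); r=cv2.minAreaRect(c); P=onz('top',back(cv2.boxPoints(r),198,185),146)
    print('handle',th,P[:,:2].mean(0).round(1),[np.round(np.linalg.norm(P[i]-P[i-1]),1) for i in range(2)],np.degrees(np.arctan2(*(P[1]-P[0])[[1,0]])).round(1))
# holder top
im=up(A['top'],190,178,55,50);hs=cv2.cvtColor(im,cv2.COLOR_RGB2HSV)
m=(im[...,0]>215)&(im[...,2]>100)&(im[...,2]<225)
c=blob(m);r=cv2.minAreaRect(c);P=onz('top',back(cv2.boxPoints(r),190,178),90);print('holder',P[:,:2].round(1).tolist(),P.mean(0).round(1),np.degrees(np.arctan2(*(P[1]-P[0])[[1,0]])).round(1))
# turquoise
for n in A:
    hs=cv2.cvtColor(A[n],cv2.COLOR_RGB2HSV);m=(hs[...,0]>80)&(hs[...,0]<96)&(hs[...,1]>130)
    k,l,st,ce=cv2.connectedComponentsWithStats(m.astype(np.uint8))
    print(n,[(st[i].tolist(),ce[i].round(1).tolist(), onz(n,ce[i],136)[0,:2].round(0).tolist()) for i in range(1,k) if st[i,4]>20])
# scene red handle pixels value map
x,y=318,184
for yy in range(184,212): print(yy,[int(A['scene'][yy,q,0]) if A['scene'][yy,q,1]<60 else 0 for q in range(322,342)])
E
```

```text
top flange 190 [[348.65 239.95]] [40.3352623  45.87812424] [[ 475.1 -192.6  110. ]]
top flange 215 [[347.78 251.17]] [26.12508011 42.21713638] [[ 446.8 -190.   110. ]]
top flange 235 [[347.23 248.2 ]] [23.79332924 36.93787003] [[ 454.3 -188.7  110. ]]
scene flange 190 [[197.03 213.24]] [10.36955643 19.66762352] [[ 479.3 -199.6  110. ]]
scene flange 215 [[197.05 213.13]] [ 9.71652126 19.21320915] [[ 478.7 -199.3  110. ]]
scene flange 235 [[197.03 213.19]] [ 9.44927311 18.7853775 ] [[ 479.  -199.5  110. ]]
handle 200 [573.5 146.3] [np.float64(32.4), np.float64(26.7)] -5.2
handle 228 [575.7 145.7] [np.float64(31.6), np.float64(22.1)] -4.7
handle 235 [576.1 149.1] [np.float64(24.3), np.float64(21.6)] -3.5
holder [[540.3, 188.0], [615.1, 184.0], [609.2, 102.1], [534.5, 106.7]] [574.7 145.2  90. ] -3.1
top [([239, 222, 14, 12, 106], [245.6, 227.7], [504.0, 68.0]), ([202, 228, 16, 13, 134], [208.9, 234.1], [488.0, 158.0])]
scene [([312, 177, 12, 26, 227], [317.1, 188.4], [540.0, 129.0]), ([287, 186, 11, 44, 283], [291.8, 203.3], [581.0, 26.0])]
184 [0, 0, 76, 71, 70, 70, 71, 69, 61, 57, 0, 
[... 1684 characters left out ...]
, 0, 0]
203 [0, 0, 0, 0, 228, 232, 230, 190, 146, 154, 151, 152, 151, 156, 0, 0, 0, 0, 0, 0]
204 [0, 0, 0, 238, 227, 231, 229, 184, 148, 152, 154, 153, 150, 147, 0, 0, 0, 0, 0, 0]
205 [0, 0, 0, 225, 226, 232, 230, 167, 150, 154, 154, 154, 149, 0, 0, 0, 0, 0, 0, 0]
206 [0, 0, 0, 0, 228, 233, 227, 160, 149, 154, 154, 153, 152, 0, 0, 0, 0, 0, 0, 0]
207 [0, 0, 0, 0, 0, 232, 225, 152, 150, 152, 150, 153, 153, 0, 0, 0, 0, 0, 0, 0]
208 [0, 0, 0, 0, 0, 0, 217, 141, 147, 145, 148, 156, 0, 0, 0, 0, 0, 0, 0, 0]
209 [0, 0, 0, 0, 0, 0, 0, 0, 0, 0, 0, 0, 0, 0, 0, 0, 0, 0, 0, 0]
210 [0, 0, 0, 0, 0, 0, 0, 0, 0, 0, 0, 0, 0, 0, 0, 0, 0, 0, 0, 0]
211 [0, 0, 0, 0, 0, 0, 0, 0, 0, 0, 0, 0, 0, 0, 0, 0, 0, 0, 0, 0]
```

```bash
python3 - <<'E'
from h import *
a=np.load('top0.npz')['im']
for y in range(227,254): print(y,' '.join('%3d'%v for v in a[y,336:368].min(1)))
print('handle top',onz('top',[[212,198.9]],146).round(1),'scene',onz('scene',[[331,189.6]],146).round(1))
print(proj('scene',[[576,149,146]]),proj('top',[[479,-199,110]]))
E
```

```text
227 200 201 199 196 201 207 171 166 169 177 105 142 151  85  99 138 181 188 239 255 255 255 255 255 228 212 220 226 160  68 188 132
228 203 203 202 201 206 177 123 120 106  93  66  29  30  32  28  24  21  34 107 150 179 198 221 221 200 203 209 215 185 153 196 147
229 199 201 204 211 177 128 114  96  71  47  42  44  39  35  30  32  30  30  26  48 111 164 202 202 197 197 198 202 205 208 203 194
230 199 203 211 179 129 116  81  41  45  36  24  13  60  93 126 138 115  70  27  24  21  72 167 209 204 201 198 198 201 203 201 202
231 201 206 173 126 131  82  44  48  35   7  79 225 249 250 251 253 250 244 232 149  51  18  75 164 204 204 198 198 197 199 199 199
232 199 209 130 123 115  52  39  32  40 140 243 255 255 255 255 255 255 255 255 255 245 108  20  64 198 206 200 196 197 197 198 198
233 203 173 128 118  70  39  20  15 193 255 255 255 253 253 252 252 252 252 253 255 255 255 111  17 156 201 202 199 197 199 197 198
234 208 129 123  96  47  22  17 144 255 255 254 251 251 252 252 251 251 251 250 252 255 255 255  87  60 195 203 200 198 199 197 198
235 212 133 126  75  38  15  84 255 255 255 
[... 1884 characters left out ...]
235 199 189 191 198 198 196 192 191 188 194 197 201
250 255 255 255 255 255 255 255 255 255 255 255 253 254 247 249 244 230 221 210 185 182 189 193 199 197 196 191 191 192 195 197 199
251 255 255 255 255 255 255 255 255 255 255 255 255 255 255 255 255 255 255 255 255 255 219 190 187 200 204 197 196 199 199 199 201
252 255 255 255 255 255 255 255 255 255 255 255 255 255 255 255 255 255 255 255 255 255 236 202 200 217 187 150 194 177 165 172 190
253 255 255 255 255 255 255 255 255 255 255 255 255 255 255 255 255 255 255 255 255 255 239 217 223 232 148  77 190 129  70  88 123
handle top [[575.  150.3 146. ]] scene [[578.  149.2 146. ]]
[[330.50737518 189.298237  ]] [[351.15835505 238.4355906 ]]
```

```bash
cat >> h.py <<'E'
from scipy.spatial.transform import Rotation as Ro
def to(P,yaw=None):
    s=env.state(); R=Ro.from_euler('xyz',s['tcp_rot']); d=R.inv().apply(np.array(P)-s['eef_pos'])/1000
    print('at',s['eef_pos'].round(2),s['tcp_rot'].round(4),'t',round(s['t'],2),'F',s['ft_force'].round(2),'M',s['moment'].round(3),'shift',d.round(4), 'turn',None if yaw is None else round(np.degrees(s['tcp_rot'][2])-yaw,2))
E
python3 -c "
from h import *
to([576.5,149.7,404.7],-4)"
```

```text
at [ 182.82 -597.63  404.22] [-3.1406e+00 -1.0000e-04  2.9680e-01] t 0.1 F [-0.37 -0.61 -0.06] M [-0.043  0.011  0.069] shift [ 5.951e-01 -5.995e-01  1.000e-04] turn 21.01
```

Call:
carry_out --pt "0.595 -0.5995 0 21 1" --pt "0.595 -0.5995 0 21 1" --pt "0.595 -0.5995 0 21 1" --pt "0.595 -0.5995 0 21 1" --pt "0.595 -0.5995 0 21 1" --pt "0.595 -0.5995 0 21 1" --pt "0.595 -0.5995 0 21 1" --pt "0.595 -0.5995 0 21 1" --pt "0.595 -0.5995 0 21 1" --pt "0.595 -0.5995 0 21 1" --pt "0.595 -0.5995 0 21 1" --pt "0.595 -0.5995 0 21 1" --pt "0.595 -0.5995 0 21 1" --pt "0.595 -0.5995 0 21 1" --pt "0.595 -0.5995 0 21 1" --pt "0.595 -0.5995 0 21 1" --pt "0.595 -0.5995 0 21 1" --pt "0.595 -0.5995 0 21 1" --pt "0.595 -0.5995 0 21 1" --pt "0.595 -0.5995 0 21 1"

```text
t: 2.6
eef_pos: [576.4, 149.4, 404.8]
tcp_rot: [3.142, -0.0, -0.07]
ft_force: [0.3, 0.0, 1.0]
opening: 0.998
grip_force: 0.0
```

```bash
python3 -c "
from h import *
to([576.5,149.7,291],-4)"
```

```text
at [576.43 149.42 404.79] [ 3.1415e+00 -1.0000e-04 -7.0000e-02] t 2.6 F [0.27 0.04 0.95] M [ 0.051 -0.007 -0.019] shift [ 0.     -0.0003  0.1138] turn -0.01
```

Call:
carry_out --pt "0 0 0.03 0 1" --pt "0 0 0.06 0 1" --pt "0 0 0.09 0 1" --pt "0 0 0.105 0 1" --pt "0 0 0.1135 0 1" --pt "0 0 0.1135 0 1" --pt "0 0 0.1135 0 0.5" --pt "0 0 0.1135 0 0.3" --pt "0 0 0.1135 0 0.15" --pt "0 0 0.1135 0 0.15" --pt "0 0 0.1135 0 0.15" --pt "0 0 0.1135 0 0.15" --pt "0 0 0.1135 0 0.15" --pt "0 0 0.1135 0 0.15"

```text
t: 4.35
eef_pos: [576.5, 149.6, 291.2]
tcp_rot: [3.142, 0.0, -0.07]
ft_force: [0.3, -0.3, 0.2]
opening: 0.251
grip_force: 30.0
```

```bash
python3 -c "
from h import *
to([576.5,149.7,291],-4);a,_=shot('top');b,_=shot('scene','s1')
cv2.imwrite('pics/c1.png',np.hstack([cv2.resize(i[y:y+90,x:x+90],(390,390),interpolation=cv2.INTER_CUBIC) for i,x,y in((a,170,155),(b,290,150))])[...,::-1])"
```

```text
at [576.46 149.63 291.18] [ 3.1415  0.     -0.0698] t 4.35 F [ 0.26 -0.35  0.15] M [ 0.112 -0.033 -0.014] shift [ 0.     -0.0001  0.0002] turn 0.0
```

View pics/c1.png

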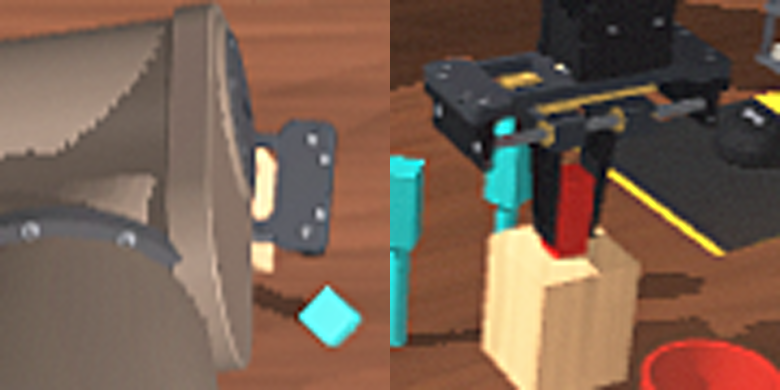

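The handle is held, seen in the right-hand panel at about (570,210) between the fingers, at opening 0.251 (24 mm). The tip is 281.2 mm below the TCP. Lifting now.

Call:
carry_out --pt "0 0 -0.01 0 0.15" --pt "0 0 -0.03 0 0.15" --pt "0 0 -0.06 0 0.15" --pt "0 0 -0.1 0 0.15" --pt "0 0 -0.15 0 0.15" --pt "0 0 -0.17 0 0.15" --pt "0 0 -0.17 0 0.15" --pt "0 0 -0.17 0 0.15"

```text
t: 5.45
eef_pos: [576.3, 149.6, 460.2]
tcp_rot: [3.141, 0.002, -0.07]
ft_force: [0.3, -0.5, -1.7]
opening: 0.255
grip_force: 30.0
```

```bash
python3 -c "
from h import *
to([476.7,-199.2,461],-4)"
```

```text
at [576.26 149.58 460.22] [ 3.1412e+00  1.5000e-03 -6.9800e-02] t 5.45 F [ 0.26 -0.53 -1.75] M [ 0.054  0.024 -0.015] shift [-0.075   0.3549 -0.0005] turn 0.0
```

Call:
carry_out --pt "-0.0752 0.3549 0 0 0.15" --pt "-0.0752 0.3549 0 0 0.15" --pt "-0.0752 0.3549 0 0 0.15" --pt "-0.0752 0.3549 0 0 0.15" --pt "-0.0752 0.3549 0 0 0.15" --pt "-0.0752 0.3549 0 0 0.15" --pt "-0.0752 0.3549 0 0 0.15" --pt "-0.0752 0.3549 0 0 0.15" --pt "-0.0752 0.3549 0.04 0 0.15" --pt "-0.0752 0.3549 0.055 0 0.15" --pt "-0.0752 0.3549 0.055 0 0.15" --pt "-0.0752 0.3549 0.055 0 0.15" --pt "-0.0752 0.3549 0.055 0 0.15"

```text
t: 7.08
eef_pos: [476.9, -199.0, 407.2]
tcp_rot: [3.141, -0.001, -0.069]
ft_force: [0.2, 0.6, -1.2]
opening: 0.249
grip_force: 30.0
```

```bash
python3 -c "
from h import *
to([476.7,-199.2,461],-4);a,_=shot('top');b,_=shot('scene')
np.savez('s2.npz',a=a,b=b)
cv2.imwrite('pics/c2.png',np.hstack([cv2.resize(i[y:y+90,x:x+90],(390,390),interpolation=cv2.INTER_CUBIC) for i,x,y in((a,305,195),(b,155,150))])[...,::-1])"
```

```text
at [ 476.86 -199.05  407.17] [ 3.1408e+00 -1.5000e-03 -6.9500e-02] t 7.08 F [ 0.18  0.56 -1.25] M [0.038 0.076 0.032] shift [-0.0001  0.0002 -0.0538] turn 0.02
```

View pics/c2.png

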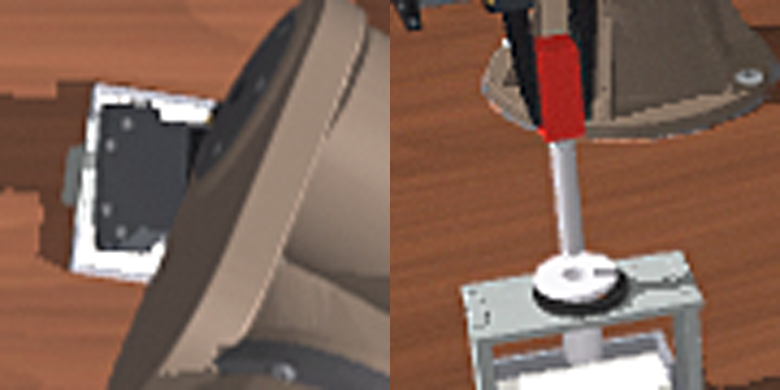

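```bash
python3 - <<'E'
from h import *
b=np.load('s2.npz')['b']
g=cv2.cvtColor(b,cv2.COLOR_RGB2GRAY)
for y in range(180,220): print(y,' '.join('%3d'%v for v in g[y,184:212]))
z=407.2-281.2
for P in([478.5,-199.4,z],[478.5,-199.4,z+70],[478.9,-199.5,110]): print(P,proj('scene',P))
E
```

```text
180  88  86  85  88  92 124 106  68  71  74  72  68  73  73  69  73  91  92  91  94  92  93  89  83  81  79  75  79
181  88  90  89  87  89  88 104  69  67  67  73  72  73  80  93  99  94  87  92  88  89  91  88  82  83  82  83  77
182  89  89  89  88  85  86  87  79  95  87 108 109 127 122 106 107 103 110 142 126 142 142 137 129 147 143 128 115
183  86  83  83  85  84  86  81 118 250 151 156 155 143 114  85  87  88  89  88  88  88  91  87  89  91  93  91  93
184  88  86  87  89  90  90  86 101 205 209 146 149 135 113  88  94  90  93  93  95  95  93  93  96  94  93  93  96
185  88  90  94  92  93  93  86 103 205 212 177 147 140 134  89  95  96  94  94  92  94  93  92  94  96  95  99  99
186  94  93  91  93  91  94  88  93 166 214 179 148 138 124  88  92  94  94  94  95  96  99 101 100  95  99  99  98
187  92  91  93  92  93  92  90  93 169 219 177 150 138 129  89  96  97  98  99 101  98  95  97  95  94  95 100  99
188  96  93  95  93  94  92  88  95 170 220 182 150 140 129  98  97  96  97  93  93  96  96  97 100  97  95  90  93
189  92  93  90  88  93  96  91  92 139 228 184 155 141 
[... 2996 characters left out ...]
249 249 250 254 255 255 255 253 251 252 254 255 255 208 147  26  27  44  97 111
216 193 193 199 189 109 255 255 254 252 251 250 250 251 252 252 253 254 255 254 227 206 147  67  22  33  48  83 116
217 194 196 200 199  11 106 255 255 255 255 255 254 254 254 255 255 248 220 168 164 147  53  29  51  48  48 104 113
218 194 197 201 201  39  24  36 136 251 250 253 249 236 219 205 178 177 166 152 108  45  30  52  49  36  70 120 149
219 193 194 195 200 128  34  37  28  28  52  61 128 133 177 172 125 131  97  61  39  49  48  35  28  51  98 137 214
[478.5, -199.4, 126.0] [[196.47936157 207.82016277]]
[478.5, -199.4, 196.0] [[194.12194248 183.7912081 ]]
[478.9, -199.5, 110] [[197.01075865 213.1687922 ]]
```

Call:
carry_out --pt "0 0 0.005 0 0.15" --pt "0 0 0.01 0 0.15" --pt "0 0 0.013 0 0.15" --pt "0 0 0.013 0 0.15" --pt "0 0 0.013 0 0.15" --pt "0 0 0.013 0 0.15"

```text
t: 7.92
eef_pos: [476.7, -199.2, 393.4]
tcp_rot: [3.141, -0.0, -0.07]
ft_force: [-0.3, -0.3, -1.3]
opening: 0.25
grip_force: 30.0
```

```bash
python3 -c "
from h import *
to([476.7,-199.2,388.7],-4)"
```

```text
at [ 476.73 -199.18  393.36] [ 3.1414e+00 -3.0000e-04 -6.9700e-02] t 7.92 F [-0.27 -0.31 -1.3 ] M [ 0.058  0.001 -0.073] shift [-0.      0.      0.0047] turn 0.01
```

Call:
carry_out --pt "0 0 0.001 0 0.15" --pt "0 0 0.002 0 0.15" --pt "0 0 0.003 0 0.15" --pt "0 0 0.004 0 0.15" --pt "0 0 0.0045 0 0.15" --pt "0 0 0.0045 0 0.15" --pt "0 0 0.0045 0 0.15"

```text
t: 8.8
eef_pos: [476.6, -199.1, 388.6]
tcp_rot: [-3.141, 0.001, -0.07]
ft_force: [-1.6, 1.1, -1.5]
opening: 0.252
grip_force: 30.0
```

```bash
python3 -c "
from h import *
to([476.7,-199.2,388.7],-4)"
```

```text
at [ 476.64 -199.11  388.62] [-3.1414e+00  5.0000e-04 -6.9700e-02] t 8.8 F [-1.58  1.12 -1.49] M [ 0.233  0.418 -0.028] shift [ 0.0001  0.0001 -0.0001] turn 0.01
```

The tip is 2.6 mm below the flange face with no upward force, so it is in the bore. I'll ease sideways with the small lateral force and go on down.

Call:
carry_out --pt "-0.0005 -0.0004 0 0 0.15" --pt "-0.0005 -0.0004 0.001 0 0.15" --pt "-0.0005 -0.0004 0.002 0 0.15" --pt "-0.0005 -0.0004 0.003 0 0.15" --pt "-0.0005 -0.0004 0.004 0 0.15" --pt "-0.0005 -0.0004 0.005 0 0.15" --pt "-0.0005 -0.0004 0.005 0 0.15"

```text
t: 9.68
eef_pos: [476.3, -198.7, 383.6]
tcp_rot: [3.142, 0.0, -0.07]
ft_force: [0.1, -0.1, -1.1]
opening: 0.25
grip_force: 30.0
```

```bash
python3 -c "
from h import *
to([476.7,-199.2,388.7],-4)"
```

```text
at [ 476.27 -198.74  383.64] [ 3.1416  0.     -0.0697] t 9.68 F [ 0.06 -0.11 -1.15] M [0.092 0.027 0.   ] shift [ 0.0005  0.0004 -0.0051] turn 0.01
```

Call:
carry_out --pt "0 0 0.0015 0 0.15" --pt "0 0 0.003 0 0.15" --pt "0 0 0.0045 0 0.15" --pt "0 0 0.006 0 0.15" --pt "0 0 0.0075 0 0.15" --pt "0 0 0.0085 0 0.15" --pt "0 0 0.0095 0 0.15" --pt "0 0 0.0105 0 0.15" --pt "0 0 0.0115 0 0.15" --pt "0 0 0.0125 0 0.15" --pt "0 0 0.0135 0 0.15" --pt "0 0 0.0145 0 0.15" --pt "0 0 0.0155 0 0.15" --pt "0 0 0.0165 0 0.15"

```text
t: 11.42
eef_pos: [476.2, -198.7, 367.2]
tcp_rot: [3.141, 0.0, -0.07]
ft_force: [-2.0, -1.8, -0.6]
opening: 0.251
grip_force: 30.0
```

```bash
python3 -c "
from h import *
to([476.3,-198.7,326],-4)"
```

```text
at [ 476.24 -198.74  367.16] [ 3.1415  0.     -0.0697] t 11.43 F [-2.05 -1.85 -0.62] M [-0.279  0.449  0.009] shift [ 0.0001 -0.      0.0412] turn 0.0
```

Call:
carry_out --pt "-0.0003 0.0002 0 0 0.15" --pt "-0.0003 0.0002 0.001 0 0.15" --pt "-0.0003 0.0002 0.002 0 0.15" --pt "-0.0003 0.0002 0.003 0 0.15" --pt "-0.0003 0.0002 0.004 0 0.15" --pt "-0.0003 0.0002 0.005 0 0.15" --pt "-0.0003 0.0002 0.006 0 0.15"

```text
t: 12.3
eef_pos: [476.0, -198.9, 361.6]
tcp_rot: [3.141, -0.001, -0.07]
ft_force: [-0.9, 0.2, 4.4]
opening: 0.249
grip_force: 30.0
```

```bash
python3 -c "
from h import *
to([476.3,-198.7,326],-4)"
```

```text
at [ 475.99 -198.94  361.57] [ 3.1412e+00 -7.0000e-04 -6.9700e-02] t 12.3 F [-0.91  0.17  4.4 ] M [0.077 0.305 0.006] shift [ 0.0003 -0.0003  0.0356] turn 0.01
```

Contact with the plug (about 6 N net). Pushing on slowly.

Call:
carry_out --pt "-0.0001 0 0.001 0 0.15" --pt "-0.0001 0 0.002 0 0.15" --pt "-0.0001 0 0.003 0 0.15" --pt "-0.0001 0 0.004 0 0.15" --pt "-0.0001 0 0.005 0 0.15" --pt "-0.0001 0 0.006 0 0.15"

```text
t: 13.05
eef_pos: [475.9, -199.0, 355.7]
tcp_rot: [3.141, -0.001, -0.07]
ft_force: [0.3, 0.7, 7.3]
opening: 0.252
grip_force: 30.0
```

```bash
python3 -c "
from h import *
to([476.3,-198.7,326],-4)"
```

```text
at [ 475.92 -198.96  355.73] [ 3.141e+00 -1.000e-03 -6.970e-02] t 13.05 F [0.26 0.67 7.28] M [ 0.138  0.331 -0.024] shift [ 0.0003 -0.0003  0.0297] turn 0.0
```

Call:
carry_out --pt "0 0 0.001 0 0.15" --pt "0 0 0.002 0 0.15" --pt "0 0 0.003 0 0.15" --pt "0 0 0.004 0 0.15" --pt "0 0 0.005 0 0.15" --pt "0 0 0.006 0 0.15" --pt "0 0 0.007 0 0.15" --pt "0 0 0.008 0 0.15" --pt "0 0 0.009 0 0.15" --pt "0 0 0.01 0 0.15"

```text
t: 14.3
eef_pos: [475.9, -199.0, 345.7]
tcp_rot: [3.141, -0.001, -0.07]
ft_force: [-0.7, 0.9, 6.0]
opening: 0.249
grip_force: 30.0
```

```bash
python3 -c "
from h import *
to([476.3,-198.7,326],-4)"
```

```text
at [ 475.92 -198.97  345.74] [ 3.141e+00 -1.000e-03 -6.970e-02] t 14.3 F [-0.7   0.91  6.01] M [ 0.156  0.301 -0.027] shift [ 0.0003 -0.0003  0.0197] turn 0.01
```

Call:
carry_out --pt "0 0 0.001 0 0.15" --pt "0 0 0.002 0 0.15" --pt "0 0 0.003 0 0.15" --pt "0 0 0.004 0 0.15" --pt "0 0 0.005 0 0.15" --pt "0 0 0.006 0 0.15" --pt "0 0 0.007 0 0.15" --pt "0 0 0.008 0 0.15" --pt "0 0 0.009 0 0.15" --pt "0 0 0.01 0 0.15" --pt "0 0 0.011 0 0.15" --pt "0 0 0.012 0 0.15" --pt "0 0 0.013 0 0.15" --pt "0 0 0.014 0 0.15" --pt "0 0 0.015 0 0.15" --pt "0 0 0.016 0 0.15" --pt "0 0 0.017 0 0.15" --pt "0 0 0.018 0 0.15" --pt "0 0 0.019 0 0.15"

```text
t: 16.68
eef_pos: [475.8, -198.9, 326.2]
tcp_rot: [3.142, -0.0, -0.07]
ft_force: [0.0, -0.2, -0.8]
opening: 0.25
grip_force: 30.0
```

```bash
python3 -c "
from h import *
to([476.3,-198.7,326],-4);b,_=shot('scene')
cv2.imwrite('pics/c3.png',cv2.resize(b[165:275,155:255],(500,550),interpolation=cv2.INTER_CUBIC)[...,::-1])"
```

```text
at [ 475.83 -198.92  326.16] [ 3.1415 -0.     -0.0698] t 16.68 F [ 0.03 -0.18 -0.81] M [-0.004 -0.029  0.011] shift [ 0.0005 -0.0002  0.0002] turn 0.0
```

View pics/c3.png

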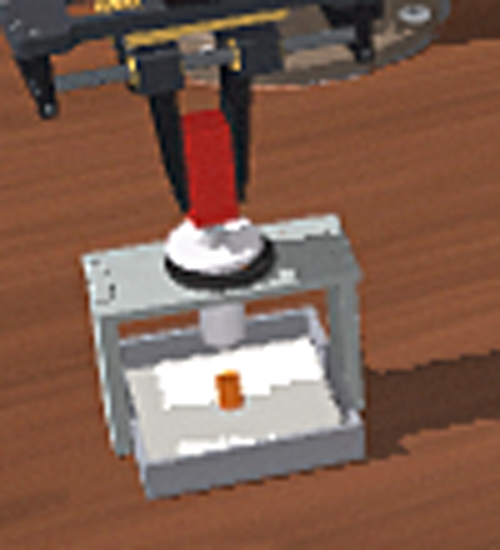

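The orange plug lies in the tray (crop (230,390)) and the push force has gone. Withdrawing.

Call:
carry_out --pt "0 0 -0.005 0 0.15" --pt "0 0 -0.015 0 0.15" --pt "0 0 -0.03 0 0.15" --pt "0 0 -0.045 0 0.15" --pt "0 0 -0.06 0 0.15" --pt "0 0 -0.08 0 0.15" --pt "0 0 -0.11 0 0.15" --pt "0 0 -0.135 0 0.15" --pt "0 0 -0.135 0 0.15" --pt "0 0 -0.135 0 0.15" --pt "0 0 -0.135 0 0.15"

```text
t: 18.1
eef_pos: [475.8, -198.9, 460.2]
tcp_rot: [-3.141, 0.002, -0.07]
ft_force: [0.1, 0.3, -1.8]
opening: 0.254
grip_force: 30.0
```

```bash
python3 -c "
from h import *
to([576.5,149.6,461],-4)"
```

```text
at [ 475.8  -198.89  460.24] [-3.1409e+00  1.6000e-03 -6.9800e-02] t 18.1 F [ 0.06  0.32 -1.79] M [-0.012  0.022 -0.006] shift [ 0.0762 -0.3547 -0.0006] turn 0.0
```

Call:
carry_out --pt "0.076 -0.3547 0 0 0.15" --pt "0.076 -0.3547 0 0 0.15" --pt "0.076 -0.3547 0 0 0.15" --pt "0.076 -0.3547 0 0 0.15" --pt "0.076 -0.3547 0 0 0.15" --pt "0.076 -0.3547 0 0 0.15" --pt "0.076 -0.3547 0 0 0.15" --pt "0.076 -0.3547 0 0 0.15" --pt "0.076 -0.3547 0.04 0 0.15" --pt "0.076 -0.3547 0.07 0 0.15" --pt "0.076 -0.3547 0.082 0 0.15" --pt "0.076 -0.3547 0.082 0 0.15" --pt "0.076 -0.3547 0.082 0 0.15" --pt "0.076 -0.3547 0.082 0 0.15"

```text
t: 19.85
eef_pos: [576.4, 149.6, 380.3]
tcp_rot: [-3.141, -0.002, -0.07]
ft_force: [-0.2, 0.8, -2.1]
opening: 0.254
grip_force: 30.0
```

```bash
python3 -c "
from h import *
to([576.46,149.63,291.2],-4);b,_=shot('scene')
cv2.imwrite('pics/c4.png',cv2.resize(b[150:250,285:375],(540,600),interpolation=cv2.INTER_CUBIC)[...,::-1])"
```

```text
at [576.4  149.56 380.28] [-3.1413e+00 -1.7000e-03 -6.9800e-02] t 19.85 F [-0.16  0.78 -2.14] M [ 0.037  0.059 -0.025] shift [-0.0001 -0.      0.0891] turn -0.0
```

View pics/c4.png

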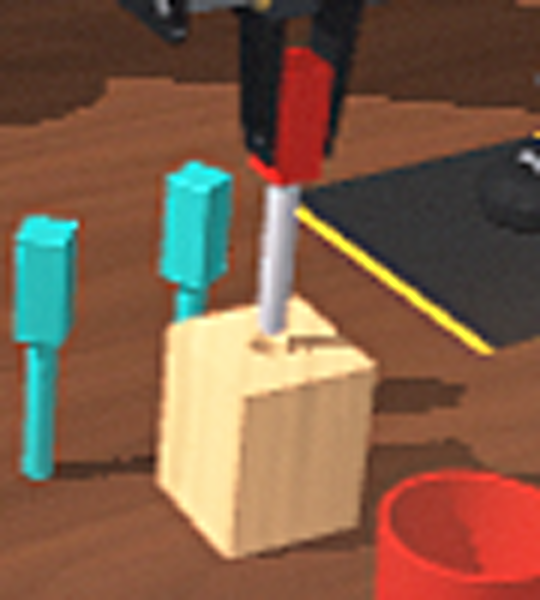

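The shaft tip (272,330) stands just above the hole in the wood (265,345). Lowering gently to feel.

Call:
carry_out --pt "0 0 0.003 0 0.15" --pt "0 0 0.005 0 0.15" --pt "0 0 0.007 0 0.15" --pt "0 0 0.009 0 0.15" --pt "0 0 0.0105 0 0.15" --pt "0 0 0.012 0 0.15" --pt "0 0 0.012 0 0.15"

```text
t: 20.78
eef_pos: [576.4, 149.6, 367.1]
tcp_rot: [3.141, 0.0, -0.07]
ft_force: [-0.5, -0.2, -1.7]
opening: 0.251
grip_force: 30.0
```

```bash
python3 -c "
from h import *
to([576.46,149.63,291.2],-4)"
```

```text
at [576.37 149.63 367.08] [ 3.1415e+00  2.0000e-04 -6.9800e-02] t 20.77 F [-0.53 -0.17 -1.69] M [-0.024  0.029  0.023] shift [ 0.0001 -0.      0.0759] turn 0.0
```

Call:
carry_out --pt "0 0 0.008 0 0.15" --pt "0 0 0.016 0 0.15" --pt "0 0 0.024 0 0.15" --pt "0 0 0.032 0 0.15" --pt "0 0 0.04 0 0.15" --pt "0 0 0.048 0 0.15" --pt "0 0 0.056 0 0.15" --pt "0 0 0.063 0 0.15" --pt "0 0 0.068 0 0.15" --pt "0 0 0.071 0 0.15" --pt "0 0 0.073 0 0.15" --pt "0 0 0.0745 0 0.15" --pt "0 0 0.0755 0 0.15" --pt "0 0 0.0755 0 0.15" --pt "0 0 0.0755 0 0.15"

```text
t: 22.65
eef_pos: [576.4, 149.6, 291.8]
tcp_rot: [3.142, -0.0, -0.07]
ft_force: [0.3, -0.8, -1.2]
opening: 0.255
grip_force: 30.0
```

```bash
python3 -c "
from h import *
to([576.46,149.63,291.2],-4)"
```

```text
at [576.38 149.64 291.78] [ 3.1415e+00 -2.0000e-04 -6.9700e-02] t 22.65 F [ 0.26 -0.77 -1.17] M [ 0.04  -0.003  0.064] shift [0.0001 0.     0.0006] turn 0.0
```

Call:
carry_out --pt "0 0 0.0004 0 0.15" --pt "0 0 0.0008 0 0.15" --pt "0 0 0.0008 0 0.15" --pt "0 0 0.0008 0 0.15"

```text
t: 23.15
eef_pos: [576.4, 149.6, 291.2]
tcp_rot: [3.142, -0.0, -0.07]
ft_force: [-1.4, 0.3, 4.0]
opening: 0.251
grip_force: 30.0
```

Call:
carry_out --pt "0 0 0 0 0.35" --pt "0 0 0 0 0.5" --pt "0 0 0 0 0.7" --pt "0 0 0 0 0.8" --pt "0 0 0 0 0.8" --pt "0 0 0 0 0.8" --pt "0 0 -0.02 0 0.8" --pt "0 0 -0.05 0 0.8" --pt "0 0 -0.1 0 0.8" --pt "0 0 -0.15 0 0.8" --pt "0 0 -0.17 0 0.8"

```text
t: 24.52
eef_pos: [576.1, 149.6, 464.0]
tcp_rot: [-3.141, -0.004, -0.07]
ft_force: [0.1, 1.5, -0.6]
opening: 0.803
grip_force: 0.0
```

```bash
python3 -c "
from h import *
to([576.46,149.63,291.2],-4);b,_=shot('scene')
a0=np.load('scene0.npz')['im']
f=lambda i:cv2.resize(i[165:265,285:375],(390,433),interpolation=cv2.INTER_CUBIC)
cv2.imwrite('pics/c5.png',np.hstack([f(a0),f(b)])[...,::-1])"
```

```text
at [576.14 149.63 464.04] [-3.1409 -0.004  -0.0697] t 24.52 F [ 0.09  1.45 -0.58] M [ 0.007  0.024 -0.03 ] shift [-4.000e-04  1.000e-04  1.728e-01] turn 0.01
```

View pics/c5.png

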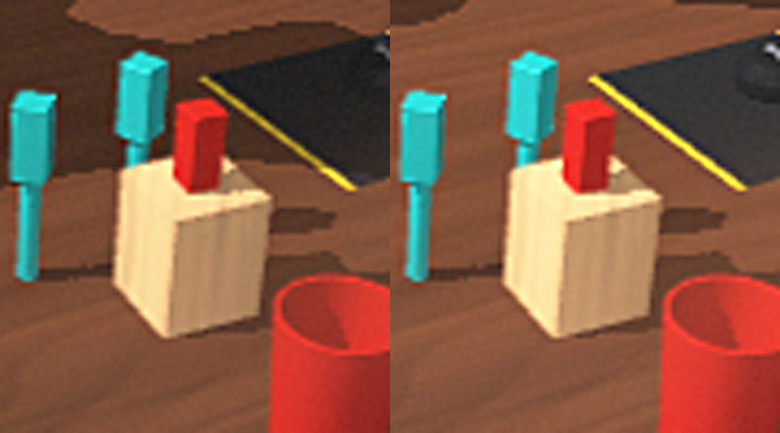

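The rod stands as it did at the start (handle at crop (587,145) now, against (200,145) before). The bystanders in this crop are unmoved and the gripper is clear.

```bash
python3 -c "
from h import *
print(env.job_done())"
```

```text
the job is handed in; nothing more can be done
None
```

The plug is pushed out into the tray, the rod is back in its holder and released, and the job is handed in; the result wasn't shown to me.

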